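# Clamp a hollow shaft in the split fixture with its draw latch

## Task

Clamp the hollow shaft in the split fixture: swing the hinged jaw shut against the shaft, hook the latch's wire loop over the keeper on the jaw so that its crossbar is drawn in under the keeper's nose, then press the lever over past dead centre until it lies fully down on its stop. Work by feel and force nothing (about 25 N at most on jaw, keeper or lever); the shaft stays upright, and the other things on the bench stay where they are.

Things in the scene. Friction and masses are not known exactly. Their poses are not given: they have to be found in the camera images.
- fixture: Grey split fixture on a dark plate 235x284x12 mm, screwed down. Origin at bench height; x away from the robot at yaw 0, y left, z up; all offsets below in mm in this frame. Shaft nest at (22,0). Latch line along y at x -60. A pedestal (y -149 to -34, top z 102) carries the latch, the swinging jaw (y > 0) the keeper. Jaws are z 45-75.
- jaw (a joint): Swinging jaw: hinge on a vertical pin at (96,-8), angle in rad, about 0 (-0.02 to 0.01) shut on the shaft, grows as its free end swings out to +y. Stays where it is left. Its free end (x -85 to -35, z 45-75) has its outer face at y 62 when shut: push there. Shutting it slides the shaft up to 10 mm against the fixed V pads (5-8 N).
- jaw_end (a point): Point on the jaw's outer face, z 60, at its free end on the latch line ((-60,62) when shut); moves with the jaw.
- keeper (a point): Crossbar seat with the height-adjustable steel keeper at the top of its travel, (-60,33,117) when the jaw is shut. The keeper is clamped 4 to 18 mm lower (not measured): feel for its ledge. It is a hook open to +y: flat ledge 4 mm below the seat (y 9-53), wall with its face 3 mm to -y, and over the seat a nose 24 wide, 5 thick, out to 4 mm +y of the seat. Gap ledge to nose 8 mm.
- lever_pivot (a point): The lever's pivot axis (along x), fixed, at (-60,-56,120).
- lever (a joint): Lever in rad: 0 = closed, flat towards -y on its stop; 1.57 = upright; starts near 1.9-2.05 leaning towards the keeper (end at 2.2). Light friction, stays where left. Dead centre is near 0.2; with the loop hooked it resists from 1.0-1.5 on with 5-12 N at its grip, past 0.2 it pulls itself shut. End 78 mm from the pivot.
- lever_grip (a point): Point on the upper side (the pushed side) of the black lever grip (19 wide, 12 thick), 66 mm from the pivot along the lever and 7.5 mm off its middle line.
- loop_hinge (a joint): Angle of the loop on the lever, rad; loop_hinge minus lever is the loop's slope above level towards +y. Its cross pin is on the lever 18 mm from the pivot, 0.131 rad below the lever's line (at lever 0: y -18, z -2 from the pivot). Light friction, stays where left; so a bar not yet under the nose lifts off again when the lever is thrown.
- loop (a joint): Stretch of the loop's springs, m: 0 slack, 0.003 to 0.008 when clamped (10 N/mm, 5 N preload).
- loop_bar (a point): Middle of the crossbar at the end of the wire loop: 6 mm steel wire, loop 44 mm wide outside and 32 inside, crossbar 100.4 mm from the cross pin. Turning the lever back by the loop (drawing the bar to -y) takes about 6 N; the bar seats with the lever at 1.0-1.5.
- loop_grip (a point): Middle of the loop between its two sides, 12 mm from the crossbar: grasp the two sides here across 44 mm from above (fingers closing along the fixture's x), the hand leaning about 0.4 rad towards +y to clear the raised lever. Under it the jaw's top is at z 75, the keeper's riser (38 wide) at 94.
- shaft: Grey hollow shaft, 45 mm tube, 120 tall, on a 75 mm ball bearing 16 high; loose, 0.9 kg, stands on the plate. Origin in the centre of its foot, z up.
- pinion: Bystander: dark helical pinion 45x45x42 mm on its hub, origin under it; stays.
- bearing: Bystander: ball bearing 52x15 mm lying flat, origin under it; stays.
- tub: Bystander: grease tub 67x52 mm, origin under it; stays.
- oil: Bystander: yellow oil bottle with a red spout, 48x161 mm, origin under it; stays.
Not all that is in view belongs to the job. What is shaped like the shaft but blue is not meant.

How it is judged:
On the way:
1. the jaw is swung shut against the shaft (value of joint jaw below 0.06 rad), for 0.2 s.
At the end, for the whole second after the job is handed in: The lever lies on its stop (within 0.06 rad), the hooked loop pulls on the keeper (over 20 N, springs stretched over 2.5 mm, crossbar within 5 mm of its seat), and the jaw (within 0.02 rad of shut) holds the shaft upright (within 0.05 rad) and still in its nest (value of joint lever below 0.06 rad and value of joint loop above 0.0025 m and contact force between loop and jaw above 20 N and y of loop_bar in the frame of keeper between -0.005 and 0.005 m and value of joint jaw below 0.02 rad and angle between shaft's own z axis and vertical below 0.05 rad and horizontal distance between shaft and fixture below 0.032 m and linear speed of shaft below 0.02 m/s); the robot touches nothing.
It fails at once if the lever was forced while being thrown (contact force between the fingers and lever_c0 above 35 N or contact force between the fingers and lever_c1 above 35 N or contact force between the fingers and lever_c2 above 35 N).
It fails at once if the loop was forced onto the keeper by hand (its springs still slack) (contact force between loop and jaw above 35 N and value of joint loop below 0.001 m).
It fails at once if the jaw was forced (contact force between the fingers and jaw above 35 N).
It fails at once if the shaft was tipped (angle between shaft's own z axis and vertical above 0.3 rad).
It fails at once if another thing on the bench was pushed away or knocked over (distance of any of pinion, bearing, tub, oil from where it was at the start of the episode above 0.03 m or angle between any of oil, tub's own z axis and vertical above 0.5 rad).
It also fails if it takes over 72 s, if anything falls off the work surface, if the arm or the gripper's body presses on something with over 40 N, if the wrist force passes 120 N, or if a joint passes its speed limit or range.

## Robot

A 7-joint arm with a two-finger parallel gripper is mounted at the origin on a cart in front of the work surface, level with it; the furniture and walls round the work are solid. World frame = base frame: x ahead of the robot, y to its left, z up, the work surface at z = 0. Lengths are in m, angles in rad, forces in N, time in s.
With the tool pointing down it reaches from about 0.4 to 0.9 m from the base axis. Payload 5.5 kg.
Tool frame: the origin (TCP) lies between the finger pads; the fingertips stand 8 mm ahead of it and the grasp point (between the pads) lies 11 mm behind it; z points along the fingers, y is the line along which they close (so a half turn about z gives the same grasp; the last joint's range is limited). The gripper opens to 85 mm and grips with 20 to 120 N. Pads are 22 mm wide; open, the fingers measure 114 mm over their backs; the gripper's body (76 mm by 85 mm) begins 54 mm behind the grasp point. The pads swing forward as they close: fully open they stand 13 mm farther back than shut.
Start: joints at [-1.05, 0.501, -0.427, 1.55, 0.221, 1.138, -0.21], TCP at [0.166, 0.629, 0.207] pointing down, gripper open.
Joint ranges: [-2.88, 2.88], [-0.31, 2.03], [-1.54, 1.56], [0.2, 2.42], [-1.41, 4.55], [0.19, 2.02], [-2.57, 2.57]. Speed limits (rad/s): [2.57, 2.57, 3.14, 3.14, 3.14, 3.14, 3.14].

## Interface

Orientations are given as a rotation vector (axis times angle).
In Python, from cell import robot gives the robot as it stands. The module is installed in compiled form; this text tells all that it offers.
- The arm moves only by the tool drive_tool, never from a script. Its argument "increments" is one flat list of numbers, 4 for each row, row after row: the shift along the world's x, y, z in cm, then the turn about the world's z in degrees. A call has 1 to 10 rows; each row is the pose to reach, as a shift and turn from the pose commanded when the call began; what a row does not reach only later rows make up. A row lasts 1/10 s, in which the tool goes at most 50 mm and 8.59 degrees, less where a joint would pass 70% of its speed; a pose out of reach is approached as far as the arm can. A call with a gripper value outside its range is refused whole. "grip" is the opening, from 0 (shut) to 1 (fully open), set as the call begins (left out, the last holds). The fingers move at their own pace and stop on an object; "force" is the grip in N (left out, the last holds). Time passes only in rows, so rows that repeat a pose let the fingers close. It gives the time, the measured TCP pose, the force, the opening and the grip force at its end, in the units of the state.
- robot.get_obs(): the state, without advancing time (a new reading comes with each control period).
- robot.snapshot(name): name is "scene" or "top" or "wrist"; returns the picture (480x640x3 uint8, red, green, blue); there is no depth.
- robot.camera_model(name): a dict with "vfov" (degrees; the focal length in pixels is half the picture's height over the tangent of half this angle, whatever the lens; pixels are square), "cx", "cy" (the principal point, pixels), "R" (3x3) and "t" (3): a world point X has camera coordinates R X + t. Camera axes: x right, y down, z forward; pixel columns grow to the right and rows downward; lengths in m; the calibration is good to about 2 mm. A picture is of the moment at which its call begins: read the wrist's pose just before it. camera_model takes no time and is no camera call; for the wrist camera it gives the pose at the moment of the call.
- robot.hand_in(): hands the job in; it is judged then, once.
The state is a dict: "clock": time; "joint_positions": joint angles; "dq": joint speeds; "joint_torque": joint torques, N m; "ee_pos": TCP position; "orientation": TCP orientation; "force": force on the tool from outside, world axes, zero at the start; "torque": the same for the moment, N m; "width": opening from 0.0 (shut) to 1.0 (fully open); "gripper_force": force on a finger pad.
Only numpy, scipy, OpenCV 4.12 (cv2) and the standard library are available. Lean on these libraries where they do the work, as an engineer would, in place of code of your own. Each camera call takes 0.05 s, during which the arm holds its last target. There are 200 camera calls.

## Working session

There is one attempt and no reset: what is moved stays moved. The work goes in short steps, Python scripts to look and compute and a tool call to move; the robot and the scene stay as the last step left them, time stands still between calls to the robot, and variables do not carry over. Pictures are saved under pics/ and viewed, at most 10 in all, crops included, and the job is handed in when it is done.

Besides the shell and the picture viewer there is one more tool, called after "Request:" as a command line: name --argument value ..., lists and objects as JSON in quotes. drive_tool: Moves the arm, as the interface text tells. Its arguments: {"type":"object","properties":{"increments":{"type":"array","items":{"type":"number"}},"grip":{"type":"number"},"force":{"type":"number"}},"required":["increments"]}

```bash
mkdir -p pics; ls; python3 - <<'E'
from cell import robot
import cv2,json
o=robot.get_obs();print({k:(v.tolist() if hasattr(v,'tolist') else v) for k,v in o.items()})
for n in("scene","top"):
    im=robot.snapshot(n);cv2.imwrite(f"pics/{n}0.png",im[:,:,::-1])
    m=robot.camera_model(n);print(n,m)
E
```

```text
pics
{'clock': 0.0, 'joint_positions': [-1.0497832581491147, 0.501844885953422, -0.4267705900654736, 1.5514654819775424, 0.22079821835991406, 1.1382221370952612, -0.21029887661000507], 'dq': [0.0009135746232173335, -0.0020695012833956434, -0.0009031161307990661, 0.0004300946725399057, -0.00029558481086712447, -0.0001667212287856856, -0.0015097164069867526], 'joint_torque': [0.00015863682165218052, -56.951115131378174, -5.816592872142792, -28.093884587287903, 0.010529767605476081, 0.012051758822053671, -1.8758260011964012e-06], 'ee_pos': [0.16559174547146294, 0.6278081083168163, 0.20615293648919103], 'orientation': [-0.403748054594236, -3.115222710599715, 0.0029233643545464273], 'force': [-0.32054361638821893, 0.21121832612112987, -0.11216763061653595], 'torque': [0.03354517336057566, -0.015048931870013596, -0.025010246583476774], 'gripper_force': 0.0, 'width': 1.000706055597192}
scene {'vfov': 51.12571486741311, 'cx': 323.2069418733179, 'cy': 237.2915836495505, 'R': array([[ 0.45924129, -0.8882448 ,  0.01089087],
       [-0.42778776, -0.23188694, -0.87362811],
       [ 0.77852108,  0.39654712, -0.48647231]]), 't': array([-0.35775541,  0.32501343,  0.55140045])}
top {'vfov': 54.61229430564576, 'cx': 313.2788205279037, 'cy': 237.75929096290645, 'R': array([[-0.02717036, -0.99903162, -0.03460627],
       [-0.99604473,  0.02998641, -0.08364033],
       [ 0.08459705,  0.03219685, -0.99589492]]), 't': array([-0.03623306,  0.6514089 ,  0.94740971])}
```

View pics/scene0.png

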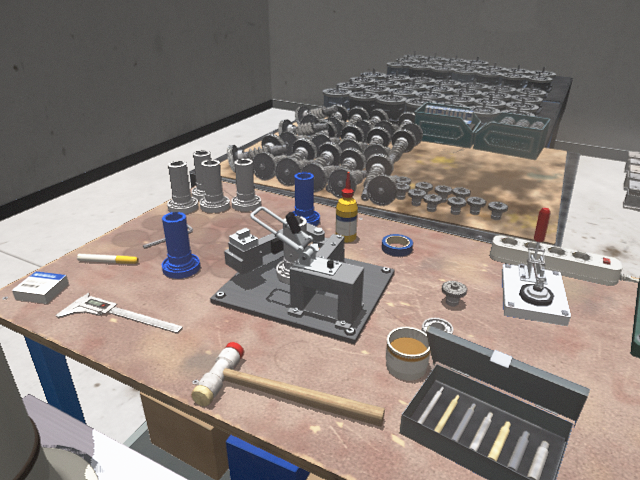

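View pics/top0.png

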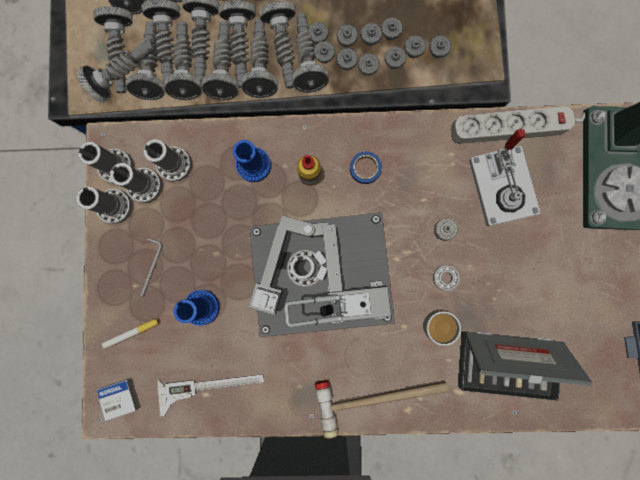

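```bash
python3 - <<'E'
import cv2,numpy as np
a=cv2.imread("pics/top0.png")[205:345,240:400];a=cv2.resize(a,None,fx=5,fy=4.28,interpolation=cv2.INTER_CUBIC)
a=cv2.resize(cv2.imread("pics/top0.png")[205:345,240:400],None,fx=4,fy=4,interpolation=cv2.INTER_CUBIC)
cv2.imwrite("pics/topc.png",a)
b=cv2.resize(cv2.imread("pics/scene0.png")[190:345,205:400],None,fx=4,fy=3.85,interpolation=cv2.INTER_CUBIC)
b=cv2.resize(cv2.imread("pics/scene0.png")[195:345,205:400],None,fx=4,fy=4,interpolation=cv2.INTER_CUBIC)
cv2.imwrite("pics/scenec.png",b)
E
```

```text
(no output)
```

View pics/topc.png

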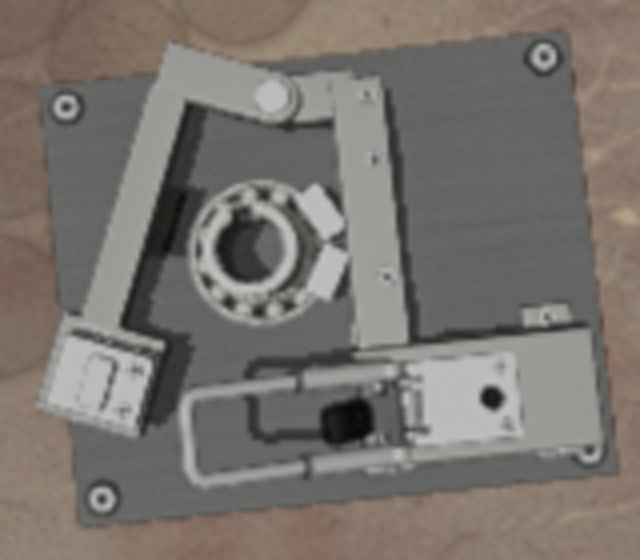

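View pics/scenec.png

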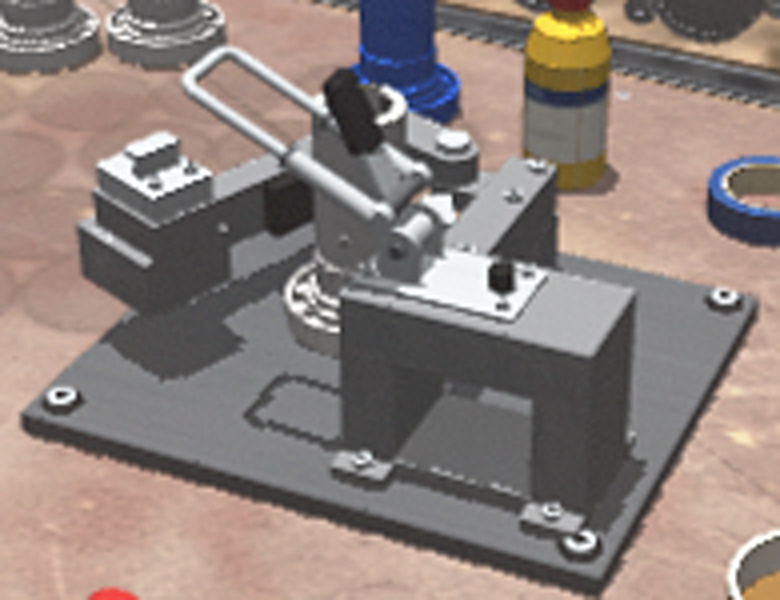

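```bash
cat > h.py <<'E'
from cell import robot
import numpy as np,cv2
def ray(n,uv,m=None):
    m=m or robot.camera_model(n);f=240/np.tan(np.radians(m["vfov"]/2))
    d=m["R"].T@np.array([(uv[0]-m["cx"])/f,(uv[1]-m["cy"])/f,1]);c=-m["R"].T@m["t"]
    return c,d/np.linalg.norm(d)
def onz(n,uv,z,m=None):
    c,d=ray(n,uv,m);return c+d*(z-c[2])/d[2]
def proj(n,X,m=None):
    m=m or robot.camera_model(n);f=240/np.tan(np.radians(m["vfov"]/2));p=m["R"]@np.array(X)+m["t"]
    return np.array([m["cx"]+f*p[0]/p[2],m["cy"]+f*p[1]/p[2]])
def tri(ls):
    A=0;b=0
    for c,d in ls:
        P=np.eye(3)-np.outer(d,d);A=A+P;b=b+P@c
    return np.linalg.solve(A,b)
E
cat > a.py <<'E'
from h import *
tc=lambda u,v:((u+.5)/4-.5+240,(v+.5)/4-.5+205)
sc=lambda u,v:((u+.5)/4-.5+205,(v+.5)/4-.5+195)
P=[onz("top",tc(*p),.012) for p in[(42,88),(568,32),(618,472),(80,525)]]
P=np.array(P)[:,:2]*1e3;print(P.round(1),[np.linalg.norm(P[i]-P[i-1]).round(1) for i in range(4)])
ey=((P[0]-P[1])+(P[3]-P[2]));ey/=np.linalg.norm(ey);ex=np.array([ey[1],-ey[0]]);print("yaw",np.arctan2(ex[1],ex[0]))
e2=(P[0]-P[3])+(P[1]-P[2]);print("yaw2",np.arctan2(e2[1],e2[0]))
C=P.mean(0);print("C",C)
def loc(uv,z,n="top"):
    w=onz(n,uv,z)[:2]*1e3-C;return np.array([w@ex,w@ey]).round(1)
for nm,p,z in[("pedFR",(586,325),.102),("pedNR",(606,450),.102),("pedFL",(357,350),.102),("hinge",(276,98),.08),("shafttop",(249,248),.132)]:print(nm,loc(tc(*p),z))
for nm,p,z in[("sPedNL",(342,290),.102),("sPedNR",(592,358),.102),("sPedFR",(636,290),.102),("sHinge",(452,140),.08)]:print(nm,loc(sc(*p),z,"scene"))
P2=[onz("scene",sc(*p),.012)[:2]*1e3 for p in[(758,300),(598,585),(22,418)]];print(np.round(P2,1))
E
python3 a.py
```

```text
[[ 679.3   80.2]
 [ 700.6 -201.2]
 [ 469.  -218. ]
 [ 448.2   63.8]] [np.float64(231.7), np.float64(282.2), np.float64(232.2), np.float64(282.5)]
yaw 0.07444784553488565
yaw2 0.07161442321643843
C [574.27999802 -68.77752121]
pedFR [ -36.  -122.5]
pedNR [ -95.4 -125.2]
pedFL [-36.8 -12.8]
hinge [90.1 14.3]
shafttop [16.1 32.1]
sPedNL [-92.7 -13.7]
sPedNR [ -97.3 -127. ]
sPedFR [ -42.4 -126.6]
sHinge [85.7 13.8]
[[ 694.2 -203.7]
 [ 460.9 -221. ]
 [ 441.6   57.1]]
```

```bash
python3 - <<'E'
from h import *
from scipy.spatial.transform import Rotation as Ro
o=robot.get_obs();m=robot.camera_model("wrist");R=Ro.from_rotvec(o["orientation"]).as_matrix()
c=-m["R"].T@m["t"];print("cam in tool",R.T@(c-o["ee_pos"]),"\naxes in tool\n",(m["R"]@R).round(3),m["vfov"],"tool\n",R.round(3))
E
```

```text
cam in tool [ 0.0802964   0.00113755 -0.16732873] 
axes in tool
 [[ 0.001  1.    -0.   ]
 [-0.949  0.001 -0.315]
 [-0.315  0.001  0.949]] 58.850702134727655 tool
 [[-0.967  0.255 -0.001]
 [ 0.255  0.967 -0.002]
 [ 0.    -0.002 -1.   ]]
```

Request:
drive_tool --increments '[3,-5,4,-7,6,-10,8,-14,9,-15,12,-21,12,-20,14,-28,15,-25,16,-35,18,-30,16,-42,21,-34,16,-50,24,-38,16,-57,27,-43,16,-64,29,-48,16,-71]'

```text
clock: 1.1
ee_pos: [0.4084, 0.2333, 0.3636]
orientation: [2.144, 2.297, 0.001]
force: [0.9, 1.1, -0.5]
width: 1.001
gripper_force: 0.0
```

Request:
drive_tool --increments '[2.5,-4,0,0,5,-8,0,0,7.5,-12,0,0,9.5,-14,0,0,9.5,-14,0,0,9.5,-14,0,0,9.5,-14,0,0]'

```text
clock: 1.8
ee_pos: [0.5018, 0.0966, 0.3631]
orientation: [-2.135, -2.303, 0.001]
force: [0.6, -0.4, -0.2]
width: 0.996
gripper_force: 0.0
```

```bash
python3 - <<'E'
from h import *
import pickle
o=robot.get_obs();print(o["ee_pos"],o["dq"].max() if hasattr(o["dq"],"max") else max(o["dq"]))
m=robot.camera_model("wrist");im=robot.snapshot("wrist");cv2.imwrite("pics/w1.png",im[:,:,::-1]);pickle.dump(m,open("w1.pkl","wb"))
E
```

```text
[0.50178172 0.09658785 0.36312888] 0.0016134646002611422
```

View pics/w1.png

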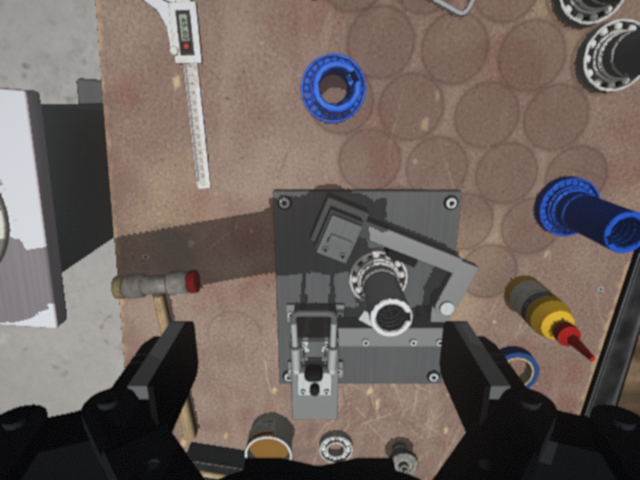

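```bash
python3 - <<'E'
import cv2
a=cv2.imread("pics/w1.png")[185:425,265:485];cv2.imwrite("pics/w1c.png",cv2.resize(a,None,fx=2.5,fy=2.5,interpolation=cv2.INTER_CUBIC))
E
```

```text
(no output)
```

View pics/w1c.png

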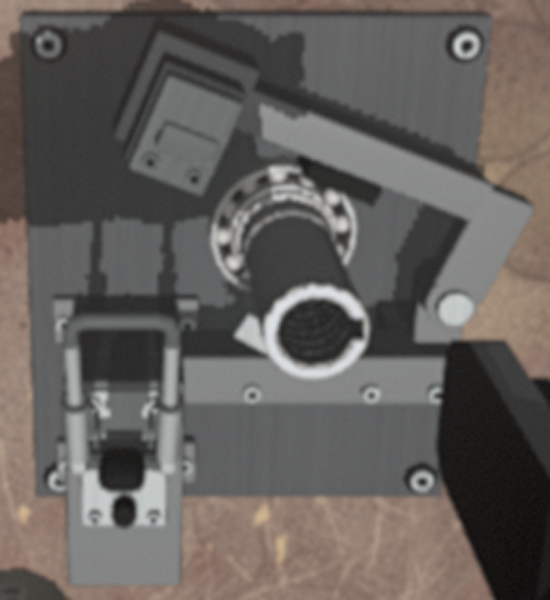

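```bash
cat > b.py <<'E'
from h import *
import pickle
m1=pickle.load(open("w1.pkl","rb"))
tc=lambda u,v:((u+.5)/4-.5+240,(v+.5)/4-.5+205)
sc=lambda u,v:((u+.5)/4-.5+205,(v+.5)/4-.5+195)
wc=lambda u,v:((u+.5)/2.5-.5+265,(v+.5)/2.5-.5+185)
def T(nm,t=None,s=None,w=None):
    L=[]
    if t:L.append(ray("top",tc(*t)))
    if s:L.append(ray("scene",sc(*s)))
    if w:L.append(ray("wrist",wc(*w),m1))
    X=tri(L);r=[np.linalg.norm(np.cross(X-c,d))*1e3 for c,d in L];print(nm,(X*1e3).round(1),"res",np.round(r,1));return X
print("plate W:",[(onz("wrist",wc(*p),.012,m1)*1e3).round(1)[:2].tolist() for p in[(22,14),(490,12),(37,495)]])
print("screws W:",[(onz("wrist",wc(*p),.016,m1)*1e3).round(1)[:2].tolist() for p in[(48,45),(466,45),(422,481),(59,480)]])
print("screws T:",[(onz("top",tc(*p),.016)*1e3).round(1)[:2].tolist() for p in[(66,107),(543,57),(590,449),(102,498)]])
print("screws S:",[(onz("scene",sc(*p),.016)*1e3).round(1)[:2].tolist() for p in[(62,397),(724,296),(578,541)]])
T("hinge",(276,98),(453,141),(456,309))
T("shafttop",(249,248),None,(317,331))
T("pedR-near",(606,450),(592,358),(70,583))
T("pedR-far",(586,325),(636,290),(181,584))
T("loopbar",(187,438),(212,70),(122,321))
T("loopbarTW",(187,438),None,(122,321))
T("levertip",(347,420),(340,80),(123,455))
T("keepbolt1",(137,371),(190,170),(194,177))
T("keepbolt2",(125,409),(152,184),(151,162))
E
python3 b.py
```

```text
plate W: [[448.7, 66.0], [679.3, 84.8], [469.7, -215.6]]
screws W: [[462.6, 52.3], [669.0, 68.3], [688.5, -185.9], [481.9, -201.5]]
screws T: [[668.3, 66.9], [687.1, -187.0], [481.5, -203.5], [462.4, 51.4]]
screws S: [[458.9, 47.4], [683.6, -189.3], [477.7, -204.1]]
hinge [664.8 -46.7  76.3] res [1.7 0.6 1.8]
shafttop [589.  -35.1 129.6] res [1. 1.]
pedR-near [ 490.7 -200.8   98.9] res [2.5 0.2 2.4]
pedR-far [ 547.7 -195.3   98.5] res [1.3 0.8 1.1]
loopbar [505.9 -10.9 176.7] res [2.3 2.  0.4]
loopbarTW [505.5  -9.2 180.6] res [0.6 0.6]
levertip [511.5 -73.7 180.1] res [5.5 3.6 5.5]
keepbolt1 [532.6  21.2 105.9] res [1.2 0.1 1.1]
keepbolt2 [513.8  27.5 106.4] res [0.6 1.2 1. ]
```

Request:
drive_tool --increments '[1.5,1,-4,0,3.1,1,-8.5,0,3.1,1,-13,0,3.1,1,-17.5,0,3.1,1,-22,0,3.1,1,-25,0,3.1,1,-27.5,0,3.1,1,-29.2,0,3.1,1,-29.2,0]' --grip 0

```text
clock: 2.75
ee_pos: [0.5308, 0.1063, 0.0691]
orientation: [-2.133, -2.302, 0.006]
force: [-0.6, -1.3, -0.5]
width: -0.002
gripper_force: 0.0
```

```bash
cat > s.py <<'E'
from h import *
from scipy.spatial.transform import Rotation as Ro
O=np.array([569.5,-45.3]);y=.0758;ex=np.array([np.cos(y),np.sin(y)]);ey=np.array([-ex[1],ex[0]])
def w2f(p):
    d=np.array(p[:2])*1e3-O;return np.array([d@ex,d@ey,p[2]*1e3])
def f2w(p):return np.append(O+p[0]*ex+p[1]*ey,p[2])
def st():
    o=robot.get_obs();R=Ro.from_rotvec(o["orientation"]).as_matrix();f=np.array(o["force"])
    print("t",o["clock"],"fix",w2f(o["ee_pos"]).round(1),"yaw",(np.arctan2(R[1,1],R[0,1])).round(3),"F fix",np.round([f[:2]@ex,f[:2]@ey,f[2]],1),"w",round(o["width"],3))
if __name__=="__main__":st()
E
python3 s.py; python3 -c "
from s import *
import pickle
m=pickle.load(open('w1.pkl','rb'))
print(w2f(onz('wrist',(333,85),.016,m)))
for a in [(-25,128),(-33,117),(-44,104),(-52,90),(-58,80),(-60,72)]:print(a,f2w((*a,70)).round(1))"
```

```text
t 2.75 fix [-27.1 154.   69.1] yaw 0.076 F fix [-0.7 -1.2 -0.5] w -0.002
[-39.92878308 242.57580244  16.        ]
(-25, 128) [534.9  80.4  70. ]
(-33, 117) [527.7  68.9  70. ]
(-44, 104) [517.8  55.1  70. ]
(-52, 90) [510.8  40.5  70. ]
(-58, 80) [505.6  30.1  70. ]
(-60, 72) [504.2  21.9  70. ]
```

Request:
drive_tool --increments '[0.2,-1,0,0,0.3,-1.8,0,0,0.4,-2.6,0,0,0.2,-3.1,0,0,-0.1,-3.6,0,0,-0.5,-4.1,0,0,-0.9,-4.6,0,0,-1.3,-5.1,0,0]'

```text
clock: 3.55
ee_pos: [0.5201, 0.054, 0.0715]
orientation: [-2.137, -2.302, -0.0]
force: [1.1, 0.4, -0.2]
width: 0.0
gripper_force: 0.3
```

```bash
python3 s.py
```

```text
t 3.55 fix [-41.7 102.7  71.5] yaw 0.074 F fix [ 1.1  0.3 -0.2] w 0.0
```

Request:
drive_tool --increments '[-0.3,-0.35,0,0,-0.5,-0.7,0,0,-0.7,-1.0,0,0,-0.9,-1.3,0,0,-1.0,-1.6,0,0,-1.2,-1.9,0,0]'

```text
clock: 4.15
ee_pos: [0.5086, 0.0351, 0.0714]
orientation: [-2.138, -2.302, -0.0]
force: [0.9, 0.6, -0.0]
width: -0.001
gripper_force: 0.3
```

```bash
python3 s.py
```

```text
t 4.15 fix [-54.7  84.8  71.4] yaw 0.074 F fix [ 1.   0.5 -0. ] w -0.001
```

Request:
drive_tool --increments '[-0.1,-0.2,0,0,-0.2,-0.4,0,0,-0.3,-0.6,0,0,-0.35,-0.8,0,0]'

```text
clock: 4.55
ee_pos: [0.5057, 0.0286, 0.0716]
orientation: [-2.137, -2.303, -0.003]
force: [2.0, 5.1, -2.1]
width: 0.002
gripper_force: 2.4
```

```bash
python3 s.py
```

```text
t 4.55 fix [-58.   78.5  71.6] yaw 0.075 F fix [ 2.4  4.9 -2.1] w 0.002
```

Request:
drive_tool --increments '[-0.05,-0.15,0,0,-0.1,-0.3,0,0,-0.15,-0.45,0,0]'

```text
clock: 4.85
ee_pos: [0.504, 0.0241, 0.0715]
orientation: [-2.136, -2.303, -0.003]
force: [1.4, 4.8, -1.4]
width: -0.003
gripper_force: 2.3
```

```bash
python3 s.py
```

```text
t 4.85 fix [-60.   74.2  71.5] yaw 0.075 F fix [ 1.8  4.7 -1.4] w -0.003
```

Request:
drive_tool --increments '[-0.03,-0.1,0,0,-0.06,-0.2,0,0]'

```text
clock: 5.05
ee_pos: [0.5032, 0.0215, 0.0715]
orientation: [-2.137, -2.303, -0.001]
force: [1.0, 4.7, -0.5]
width: 0.001
gripper_force: 2.3
```

Request:
drive_tool --increments '[-0.03,-0.1,0,0]'

```text
clock: 5.15
ee_pos: [0.5027, 0.0202, 0.0715]
orientation: [-2.137, -2.302, -0.001]
force: [1.5, 5.3, -0.4]
width: -0.002
gripper_force: 2.3
```

Request:
drive_tool --increments '[-0.03,-0.1,0,0]'

```text
clock: 5.25
ee_pos: [0.5023, 0.0189, 0.0715]
orientation: [-2.137, -2.302, -0.0]
force: [1.0, 5.7, -0.2]
width: -0.0
gripper_force: 2.3
```

Request:
drive_tool --increments '[-0.03,-0.1,0,0]'

```text
clock: 5.35
ee_pos: [0.5019, 0.0177, 0.0714]
orientation: [-2.138, -2.302, 0.0]
force: [-0.4, 3.5, -0.5]
width: -0.002
gripper_force: 2.3
```

Request:
drive_tool --increments '[-0.03,-0.1,0,0]'

```text
clock: 5.45
ee_pos: [0.5016, 0.0166, 0.0714]
orientation: [-2.138, -2.302, 0.0]
force: [0.5, 4.1, -0.2]
width: -0.002
gripper_force: 2.3
```

Request:
drive_tool --increments '[-0.03,-0.1,0,0]'

```text
clock: 5.55
ee_pos: [0.5015, 0.0162, 0.0715]
orientation: [-2.138, -2.302, -0.001]
force: [2.1, 7.7, -0.4]
width: -0.001
gripper_force: 3.8
```

```bash
python3 s.py
```

```text
t 5.55 fix [-63.2  66.4  71.5] yaw 0.074 F fix [ 2.7  7.5 -0.4] w -0.001
```

Request:
drive_tool --increments '[-0.02,-0.1,0,0]'

```text
clock: 5.65
ee_pos: [0.5014, 0.0161, 0.0715]
orientation: [-2.137, -2.302, -0.002]
force: [1.1, 10.5, -1.4]
width: -0.004
gripper_force: 4.8
```

Request:
drive_tool --increments '[0,-0.1,0,0,0,-0.1,0,0]'

```text
clock: 5.85
ee_pos: [0.5014, 0.016, 0.0715]
orientation: [-2.135, -2.303, -0.003]
force: [0.8, 9.4, 0.0]
width: 0.001
gripper_force: 5.0
```

```bash
python3 s.py
```

```text
t 5.85 fix [-63.2  66.3  71.5] yaw 0.075 F fix [1.5 9.3 0. ] w 0.001
```

Request:
drive_tool --increments '[0,2,0,0,0,4,0.5,0,0,4,5,0,0,3,10,0,0,2,15,0,0,1,20,0,0,0,23,0,0,0,23,0,0,0,23,0]' --grip 1

```text
clock: 6.75
ee_pos: [0.5012, 0.0119, 0.3018]
orientation: [2.14, 2.298, -0.0]
force: [-0.4, 0.1, -0.4]
width: 1.0
gripper_force: 0.0
```

```bash
python3 s.py; python3 - <<'E'
from h import *
import pickle
m=robot.camera_model("wrist");im=robot.snapshot("wrist");cv2.imwrite("pics/w2.png",im[:,:,::-1]);pickle.dump(m,open("w2.pkl","wb"))
t=robot.snapshot("top");cv2.imwrite("pics/top2.png",t[:,:,::-1])
s=robot.snapshot("scene");cv2.imwrite("pics/scene2.png",s[:,:,::-1])
E
```

```text
t 6.75 fix [-63.8  62.2 301.8] yaw 0.071 F fix [-0.4  0.1 -0.4] w 1.0
```

View pics/w2.png

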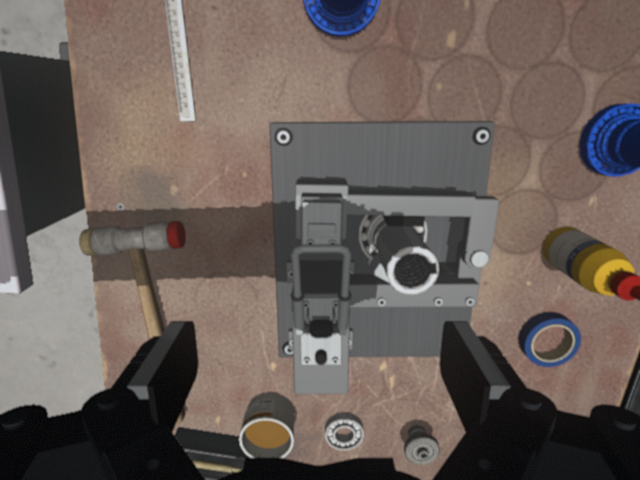

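```bash
python3 - <<'E'
from s import *
import pickle
m=pickle.load(open("w2.pkl","rb"));g=lambda u,v,z:w2f(onz("wrist",(u,v),z/1e3,m)).round(1)
print("screws",[g(u,v,16)[:2] for u,v in[(283,137),(482,136),(289,349)]])
print("C exp",[w2f(np.array([a,b,16])/1e3)[:2].round(1) for a,b in[(462.5,51.9),(668.7,67.6),(481.7,-202.5)]])
print("jaw edge z75",g(296,185,75),g(347,185,75),"hinge",g(479,259,78),"ped",g(295,392,102),g(348,392,102))
# bar + lever
L=lambda uv:ray("wrist",uv,m)
for z in(170,175,180,185):print("bar",g(321,250,z),"sides",g(295,270,z-4),g(348,270,z-4))
im=cv2.imread("pics/w2.png")[170:350,270:390];im=cv2.resize(im,None,fx=3.3,fy=3.3,interpolation=cv2.INTER_CUBIC)
t=cv2.imread("pics/top2.png")[245:345,250:350];t=cv2.resize(t,None,fx=3.98,fy=5.94,interpolation=cv2.INTER_CUBIC)
t=cv2.resize(cv2.imread("pics/top2.png")[255:335,260:360],(400,320),interpolation=cv2.INTER_CUBIC)
s=cv2.resize(cv2.imread("pics/scene2.png")[190:262,230:330],(400,288),interpolation=cv2.INTER_CUBIC)
c=np.zeros((600,796,3),np.uint8);c[:594,:396]=im;c[:320,396:]=t;c[312:600,396:]=s
cv2.imwrite("pics/c2.png",c)
E
```

```text
screws [array([-99.5, 105.4]), array([107.2, 105.6]), array([ -99.8, -148.7])]
C exp [array([-99.3, 105. ]), array([107.5, 105.1]), array([ -99.5, -150.1])]
jaw edge z75 [-83.7  66.6  75. ] [-36.   66.4  75. ] hinge [94.9 -7.1 78. ] ped [ -87.8 -144.3  102. ] [ -33.  -144.5  102. ]
bar [-60.9  36.2 170. ] sides [-80.9  18.4 166. ] [-40.1  18.3 166. ]
bar [-60.9  38.  175. ] sides [-80.6  20.5 171. ] [-40.5  20.4 171. ]
bar [-60.9  39.8 180. ] sides [-80.3  22.6 176. ] [-40.8  22.4 176. ]
bar [-60.9  41.6 185. ] sides [-80.   24.7 181. ] [-41.2  24.5 181. ]
```

View pics/c2.png

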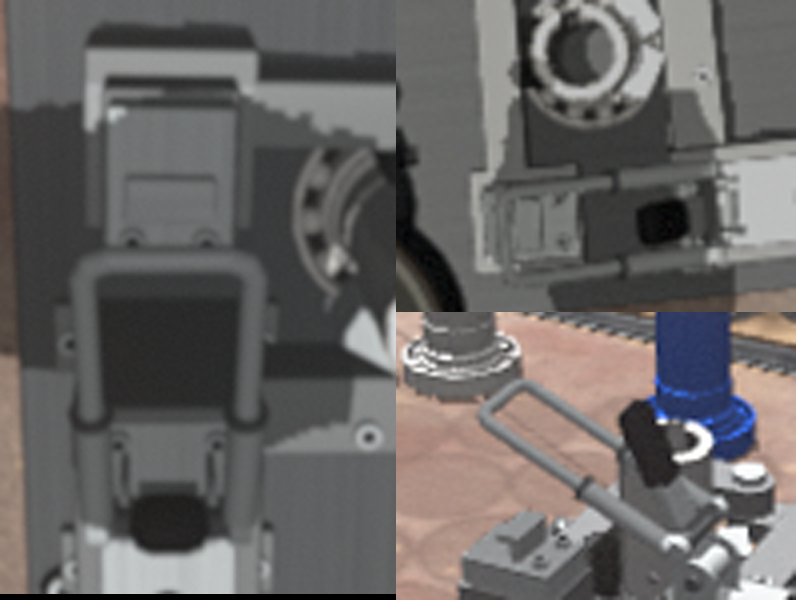

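```bash
python3 - <<'E'
from s import *
import pickle
m=pickle.load(open("w2.pkl","rb"))
t=lambda u,v:(260+(u-396+.5)/4-.5,255+(v+.5)/4-.5)
s=lambda u,v:(230+(u-396+.5)/4-.5,190+(v-312+.5)/4-.5)
w=lambda u,v:(270+(u+.5)/3.3-.5,170+(v+.5)/3.3-.5)
m_=robot.camera_model
print("cams",[(w2f(-q["R"].T@q["t"])).round(0) for q in(m_("top"),m_("scene"),m)])
print("jaw outer top: edge T",w2f(onz("top",t(477,270),.075)),w2f(onz("top",t(482,180),.075)))
def T(nm,a=None,b=None,c=None):
    L=[]
    if a:L.append(ray("top",t(*a)))
    if b:L.append(ray("scene",s(*b)))
    if c:L.append(ray("wrist",w(*c),m))
    X=tri(L);print(nm,w2f(X).round(1),[np.round(np.linalg.norm(np.cross(X-p,d))*1e3,1) for p,d in L])
T("jaw corner -85",(478,270),None,(87,48))
T("jaw corner -85 z",None,(463,560),(87,48))
T("bar",(494,235),(500,395),(168,262))
T("barTW",(494,235),None,(168,262))
T("sleeves near",(624,267),(582,487),(88,418))
T("sleeve far",(614,180),None,(247,418))
T("slot",(527,230),None,(170,200))
T("lever end",(665,222),(642,405),(168,500))
E
```

```text
cams [array([ -5., -41., 997.]), array([-725., -362.,  556.]), array([-62., 144., 469.])]
jaw outer top: edge T [-83.17832082  65.55653769  75.        ] [-39.73581191  58.84485732  75.        ]
jaw corner -85 [-84.   65.9  67.7] [np.float64(0.1), np.float64(0.1)]
jaw corner -85 z [-77.3  64.8  98.5] [np.float64(8.8), np.float64(8.8)]
bar [-60.5  42.  179.7] [np.float64(2.6), np.float64(1.4), np.float64(1.7)]
barTW [-60.3  43.6 188.2] [np.float64(0.9), np.float64(0.9)]
sleeves near [-81.3  -9.  155.9] [np.float64(0.5), np.float64(0.4), np.float64(0.4)]
sleeve far [-42.3  -9.  156.2] [np.float64(0.4), np.float64(0.4)]
slot [-61.9  35.5 119.2] [np.float64(1.4), np.float64(1.4)]
lever end [-60.3 -24.7 183.2] [np.float64(5.7), np.float64(4.3), np.float64(7.3)]
```

Request:
drive_tool --increments '[0.5,-3.1,-2,0,0.5,-3.1,-6,0,0.5,-3.1,-10,0,0.5,-3.1,-13.4,0,0.5,-3.1,-13.4,0,0.5,-3.1,-13.4,0]' --grip 1

```text
clock: 7.5
ee_pos: [0.5054, -0.0173, 0.1667]
orientation: [-2.136, -2.301, 0.004]
force: [-0.4, -0.2, 0.3]
width: 1.0
gripper_force: 0.0
```

```bash
sed -i 's/^def w2f/O=O+2*ey\ndef w2f/' s.py; python3 s.py; python3 - <<'E'
from s import *
import pickle
m=pickle.load(open("w2.pkl","rb"));w=lambda u,v:(270+(u+.5)/3.3-.5,170+(v+.5)/3.3-.5)
for z in(108,113,118):print(z,[w2f(onz("wrist",w(*p),z/1e3,m))[:2].round(1) for p in[(125,177),(215,177),(127,215)]])
E
```

```text
t 7.5 fix [-61.8  30.8 166.7] yaw 0.074 F fix [-0.4 -0.2  0.3] w 1.0
108 [array([-72.5,  36.8]), array([-48.4,  36.8]), array([-72. ,  26.2])]
113 [array([-72.3,  38.3]), array([-48.6,  38.2]), array([-71.9,  27.8])]
118 [array([-72.2,  39.8]), array([-48.7,  39.7]), array([-71.8,  29.4])]
```

Request:
drive_tool --increments '[0.05,0,0,0,0.1,0,0,0,0.1,0,0,0,0.1,0,0,0,0.1,0,0,0]' --grip 0.4 --force 25

```text
clock: 8.0
ee_pos: [0.5076, -0.0173, 0.168]
orientation: [2.138, 2.301, 0.001]
force: [-0.0, 0.6, -1.7]
width: 0.398
gripper_force: 0.0
```

```bash
python3 s.py
```

```text
t 8.0 fix [-59.6  30.6 168. ] yaw 0.074 F fix [ 0.   0.6 -1.7] w 0.398
```

```bash
python3 - <<'E'
from h import *
s=robot.snapshot("scene")[:,:,::-1];t=robot.snapshot("top")[:,:,::-1]
m=robot.camera_model("wrist");w=robot.snapshot("wrist")[:,:,::-1];cv2.imwrite("pics/w3.png",w)
c=np.zeros((600,800,3),np.uint8);c[:,:400]=cv2.resize(s[130:280,250:350],(400,600),interpolation=cv2.INTER_CUBIC);c[:,400:]=cv2.resize(w[240:480,240:400],(400,600),interpolation=cv2.INTER_CUBIC);cv2.imwrite("pics/c3.png",c)
E
```

```text
(no output)
```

View pics/c3.png

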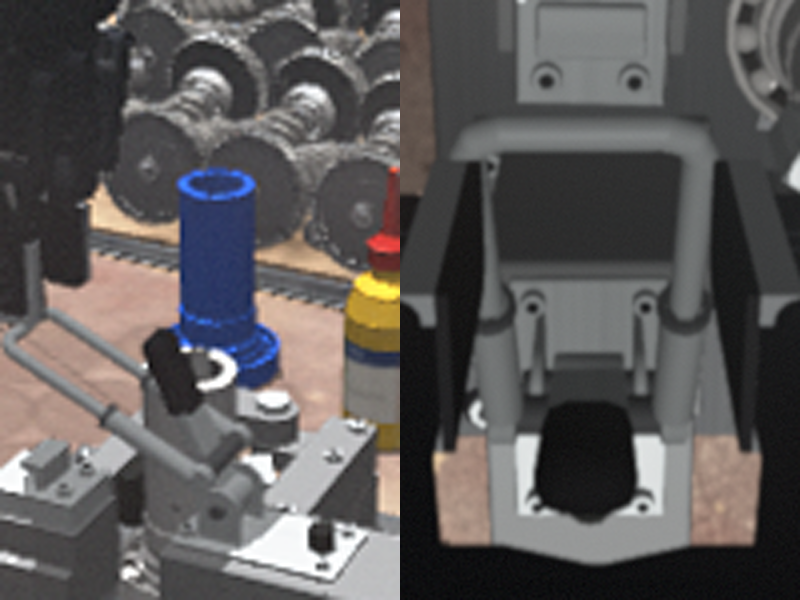

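```bash
python3 - <<'E'
from s import *
m=robot.camera_model("wrist")
W=lambda p:f2w(p)/1e3
for nm,p in[("bar old",(-60.5,40.3,180)),("tipL",(-59.6-17,30.6,160)),("tip165",(-59.6-17,30.6,165))]:print(nm,"wrist",proj("wrist",W(p),m).round(1),"scene",proj("scene",W(p)).round(1))
print("seen bar wrist (316,294); scene approx",(250+23/4,130+333/4))
r1=ray("wrist",(316,294),m);r2=ray("scene",(250+25/4,130+332/4))
X=tri([r1,r2]);print(w2f(X),[np.linalg.norm(np.cross(X-c,d)) for c,d in(r1,r2)])
E
```

```text
bar old wrist [313.8 288.9] scene [254.8 209.8]
tipL wrist [278.7 289.6] scene [255.7 225.3]
tip165 wrist [277.7 294.5] scene [255.5 222.6]
seen bar wrist (316,294); scene approx (255.75, 213.25)
[-60.345777    36.63836696 175.0458545 ] [np.float64(0.0011139375143100073), np.float64(0.0011139375143099273)]
```

```bash
python3 - <<'E'
from s import *
o=robot.get_obs();R=Ro.from_rotvec(o["orientation"]).as_matrix()
m=robot.camera_model("wrist")
W=lambda u,v:((u-400+.5)/2.5-.5+240,(v+.5)/2.5-.5+240)
S=lambda u,v:((u+.5)/4-.5+250,(v+.5)/4-.5+130)
def t(a,b):
    L=[ray("wrist",W(*a),m),ray("scene",S(*b))];X=tri(L);print(w2f(X).round(1),"tool",(R.T@(X-o["ee_pos"])*1e3).round(1),[np.round(1e3*np.linalg.norm(np.cross(X-c,d)),1) for c,d in L])
t((485,163),(20,318));t((715,160),(90,283));t((590,135),(20,325))
print(o["ee_pos"],w2f(o["ee_pos"]))
for z in(-20,-10,0,8):
    for x in(11,-11):print(z,x,[((proj("wrist",o["ee_pos"]+R@np.array([x,yy,z])/1e3,m)-240)*2.5+[400,0]).round(0) for yy in(17,-17)])
E
```

```text
[-74.4  34.8 187.4] tool [  4.2 -14.6 -19.8] [np.float64(2.5), np.float64(2.5)]
[-34.7  28.6 184.4] tool [ -1.9  25.2 -16.8] [np.float64(8.3), np.float64(8.3)]
[-60.7  39.  178.9] tool [  8.4  -0.8 -11.3] [np.float64(1.5), np.float64(1.5)]
[ 0.50734535 -0.01735734  0.16759082] [-59.86014751  30.56924033 167.59082071]
-20 11 [array([700., 136.]), array([477., 136.])]
-20 -11 [array([695., 262.]), array([481., 261.])]
-10 11 [array([694., 109.]), array([483., 109.])]
-10 -11 [array([690., 229.]), array([488., 229.])]
0 11 [array([689.,  85.]), array([489.,  84.])]
0 -11 [array([685., 199.]), array([493., 199.])]
8 11 [array([685.,  67.]), array([494.,  67.])]
8 -11 [array([682., 178.]), array([497., 178.])]
```

Request:
drive_tool --increments '[-0.1,0,0,0,-0.1,0,0,0,-0.1,0,0,0,-0.1,0,-1,0,-0.1,0,-2.2,0,-0.1,0,-2.2,0]' --grip 0.8

```text
clock: 8.75
ee_pos: [0.5044, -0.0173, 0.1431]
orientation: [-2.136, -2.3, 0.005]
force: [-0.3, 0.9, 0.7]
width: 0.799
gripper_force: 0.0
```

Request:
drive_tool --increments '[0,0,0,0,0,0,0,0,0,0,0,0,0,0,0,0]' --grip 0.4

```text
clock: 9.15
ee_pos: [0.5059, -0.0172, 0.1454]
orientation: [-2.137, -2.302, 0.001]
force: [-1.5, 0.5, -0.0]
width: 0.496
gripper_force: 25.4
```

```bash
python3 s.py
```

```text
t 9.15 fix [-61.3  30.8 145.4] yaw 0.074 F fix [-1.4  0.6 -0. ] w 0.496
```

Request:
drive_tool --increments '[0,0.22,-0.5,0,-0.03,0.39,-1.0,0,-0.04,0.54,-1.5,0,-0.05,0.67,-2.05,0,-0.06,0.76,-2.5,0,-0.06,0.8,-2.94,0,-0.06,0.84,-3.4,0,-0.06,0.85,-3.84,0]'

```text
clock: 9.95
ee_pos: [0.5055, -0.0082, 0.1065]
orientation: [-2.137, -2.302, -0.0]
force: [-3.3, 3.9, 1.7]
width: 0.496
gripper_force: 26.8
```

```bash
python3 s.py
```

```text
t 9.95 fix [-61.   39.8 106.5] yaw 0.074 F fix [-3.   4.1  1.7] w 0.496
```

Request:
drive_tool --increments '[0,0.05,-0.45,0,0,0.05,-0.9,0,0,0,-1.3,0,0,-0.1,-1.7,0,0,-0.15,-1.9,0]'

```text
clock: 10.45
ee_pos: [0.5055, -0.01, 0.0875]
orientation: [-2.137, -2.302, -0.0]
force: [-3.6, 3.9, 1.0]
width: 0.497
gripper_force: 27.2
```

```bash
python3 s.py
```

```text
t 10.45 fix [-61.1  38.1  87.5] yaw 0.074 F fix [-3.3  4.2  1. ] w 0.497
```

Request:
drive_tool --increments '[0,-0.05,-0.2,0,0,-0.1,-0.4,0]'

```text
clock: 10.65
ee_pos: [0.5056, -0.0109, 0.0838]
orientation: [-2.137, -2.302, -0.0]
force: [-3.0, 4.8, 1.3]
width: 0.498
gripper_force: 27.4
```

Request:
drive_tool --increments '[0,-0.05,-0.2,0]'

```text
clock: 10.75
ee_pos: [0.5056, -0.0114, 0.0818]
orientation: [-2.137, -2.302, -0.0]
force: [-1.8, 4.4, 0.2]
width: 0.497
gripper_force: 27.5
```

Request:
drive_tool --increments '[0,-0.05,-0.2,0]'

```text
clock: 10.85
ee_pos: [0.5058, -0.0116, 0.0806]
orientation: [-2.137, -2.302, -0.001]
force: [-9.9, 5.9, 24.8]
width: 0.499
gripper_force: 29.4
```

Request:
drive_tool --increments '[0,-0.05,-0.2,0]'

```text
clock: 10.95
ee_pos: [0.5059, -0.0118, 0.0798]
orientation: [-2.137, -2.301, -0.002]
force: [-12.5, 6.5, 34.1]
width: 0.495
gripper_force: 30.5
```

Request:
drive_tool --increments '[0,0,0.2,0,0,0,0.2,0]'

```text
clock: 11.15
ee_pos: [0.5057, -0.0119, 0.0803]
orientation: [-2.137, -2.302, -0.002]
force: [-4.0, 5.2, 4.9]
width: 0.498
gripper_force: 28.3
```

```bash
python3 s.py; python3 - <<'E'
from s import *
import pickle
m=robot.camera_model("wrist");w=robot.snapshot("wrist")[:,:,::-1];s=robot.snapshot("scene")[:,:,::-1];pickle.dump(m,open("w4.pkl","wb"))
c=np.zeros((600,800,3),np.uint8);c[:,:400]=cv2.resize(s[180:280,250:317],(400,600),interpolation=cv2.INTER_CUBIC);c[:,400:]=cv2.resize(w[200:440,240:400],(400,600),interpolation=cv2.INTER_CUBIC);cv2.imwrite("pics/c4.png",c);cv2.imwrite("pics/w4.png",w);cv2.imwrite("pics/s4.png",s)
E
```

```text
t 11.15 fix [-61.   36.2  80.3] yaw 0.074 F fix [-3.6  5.5  4.9] w 0.498
```

View pics/c4.png

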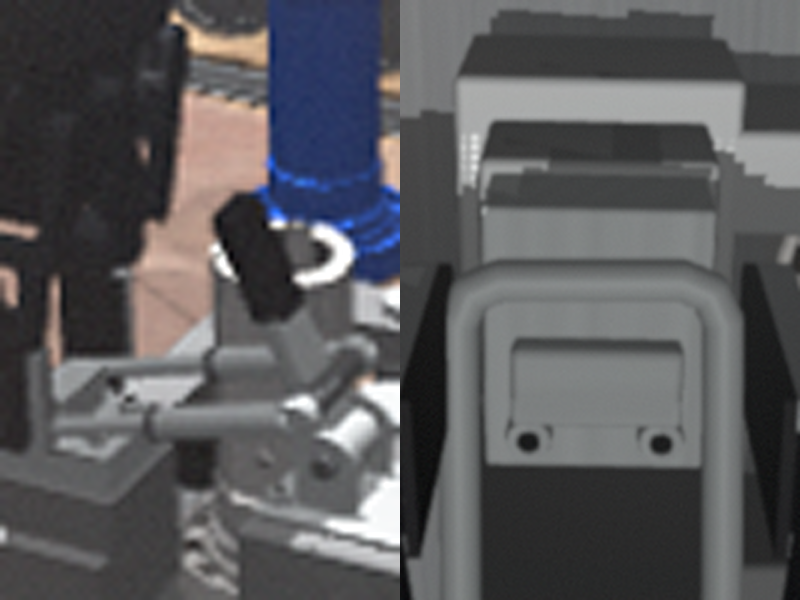

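Request:
drive_tool --increments '[0,-0.2,0,0,0.02,-0.4,0,0,0.03,-0.6,0,0]'

```text
clock: 11.55
ee_pos: [0.506, -0.0152, 0.0804]
orientation: [-2.134, -2.302, -0.004]
force: [-4.8, 11.8, 6.9]
width: 0.501
gripper_force: 28.6
```

```bash
python3 s.py
```

```text
t 11.55 fix [-61.   32.8  80.4] yaw 0.076 F fix [-3.9 12.1  6.9] w 0.501
```

Request:
drive_tool --increments '[0,-0.15,0,0]'

```text
clock: 11.65
ee_pos: [0.5061, -0.017, 0.0804]
orientation: [-2.134, -2.302, -0.004]
force: [-5.1, 10.4, 5.0]
width: 0.493
gripper_force: 28.6
```

Request:
drive_tool --increments '[0.01,-0.2,0,0]'

```text
clock: 11.75
ee_pos: [0.5063, -0.019, 0.0804]
orientation: [-2.134, -2.303, -0.004]
force: [-4.4, 11.2, 5.0]
width: 0.495
gripper_force: 28.5
```

```bash
python3 s.py
```

```text
t 11.75 fix [-61.1  29.   80.4] yaw 0.076 F fix [-3.5 11.5  5. ] w 0.495
```

Request:
drive_tool --increments '[0.01,-0.2,0,0,0.02,-0.4,0,0]'

```text
clock: 11.95
ee_pos: [0.5065, -0.0227, 0.0804]
orientation: [-2.134, -2.302, -0.005]
force: [-4.3, 15.0, 5.7]
width: 0.497
gripper_force: 28.5
```

```bash
python3 s.py; python3 - <<'E'
from s import *
m=robot.camera_model("wrist");w=robot.snapshot("wrist")[:,:,::-1];s=robot.snapshot("scene")[:,:,::-1]
c=np.zeros((600,800,3),np.uint8);c[:,:400]=cv2.resize(s[180:280,250:317],(400,600),interpolation=cv2.INTER_CUBIC);c[:,400:]=cv2.resize(w[200:440,240:400],(400,600),interpolation=cv2.INTER_CUBIC);cv2.imwrite("pics/c5.png",c)
a=cv2.cvtColor(cv2.imread("pics/c4.png"),cv2.COLOR_BGR2GRAY);b=cv2.cvtColor(c,cv2.COLOR_BGR2GRAY)
for i in(a,b):print(i[200:460:6,595])
E
```

```text
t 11.95 fix [-61.1  25.3  80.4] yaw 0.076 F fix [-3.1 15.3  5.7] w 0.497
[ 66  72 117 129 128 127 128 127 127 127  87  88 107 123 137 132 122 121
 128 128 128 129 129  99  66  87 116 130 130 131 129 129 128 127 127 127
 127 127 125 127 126 128 128 129]
[133 133 133 133 132 132 132 132 132 129  86  95  96  72  92 121 132 131
 133 131 131 129 129 129 128 128 130 123 129 129 129 126 128 129 130  88
  46  45  46  46  45  43  45  44]
```

```bash
python3 - <<'E'
from s import *
import pickle
m4=pickle.load(open("w4.pkl","rb"));m=robot.camera_model("wrist")
g=lambda r,z,m:w2f(onz("wrist",(318,200+r/2.5),z/1e3,m))[1].round(1)
for zb in(103,107,111):print(zb,"before: bar",g(258,zb+3,m4),g(285,zb,m4),"nose edge",g(344,zb+10,m4),"| now bar far edge",g(258,zb+3,m),"nose",g(278,zb+10,m))
E
```

```text
103 before: bar 46.2 40.1 nose edge 36.0 | now bar far edge 35.3 nose 35.7
107 before: bar 48.2 42.3 nose edge 38.4 | now bar far edge 37.4 nose 37.8
111 before: bar 50.3 44.4 nose edge 40.9 | now bar far edge 39.4 nose 39.9
```

Request:
drive_tool --increments '[0,-0.1,0,0]'

```text
clock: 12.15
ee_pos: [0.5064, -0.0227, 0.0804]
orientation: [-2.132, -2.302, -0.005]
force: [-5.0, 15.6, 6.3]
width: 0.493
gripper_force: 28.5
```

Request:
drive_tool --increments '[0,-0.1,0,0]'

```text
clock: 12.25
ee_pos: [0.5064, -0.0228, 0.0804]
orientation: [-2.131, -2.302, -0.006]
force: [-4.7, 18.4, 5.8]
width: 0.499
gripper_force: 28.6
```

```bash
python3 s.py
```

```text
t 12.25 fix [-61.2  25.2  80.4] yaw 0.077 F fix [-3.3 18.7  5.8] w 0.499
```

Request:
drive_tool --increments '[0,0.1,0,0,0,0.2,0,0]'

```text
clock: 12.45
ee_pos: [0.5065, -0.0227, 0.0804]
orientation: [-2.133, -2.303, -0.004]
force: [-4.1, 8.9, 5.8]
width: 0.498
gripper_force: 28.5
```

Request:
drive_tool --increments '[0,0,0,0,0,0,0,0,0,0,0,0,0,0,0,0]' --grip 0.7

```text
clock: 12.85
ee_pos: [0.5067, -0.0273, 0.0801]
orientation: [2.139, 2.3, 0.0]
force: [0.6, 0.2, -0.4]
width: 0.705
gripper_force: 0.0
```

```bash
python3 s.py; python3 - <<'E'
from s import *
w=robot.snapshot("wrist")[:,:,::-1];cv2.imwrite("pics/w6.png",w)
c=cv2.resize(w[200:440,240:400],(400,600),interpolation=cv2.INTER_CUBIC);print(cv2.cvtColor(c,cv2.COLOR_BGR2GRAY)[200:460:6,195])
E
```

```text
t 12.85 fix [-61.2  20.7  80.1] yaw 0.073 F fix [ 0.6  0.2 -0.4] w 0.705
[134 134 134 134 134 108  88  98  74  93 120 132 134 134 133 132 131 129
 130 127 127 130 125 128 128 128 128 129 129 129 128  71  46  47  45  46
  46  45  46  44  45  43  43  45]
```

Request:
drive_tool --increments '[0,0,3,0,0,0,7,0,0,0,11,0,0.1,-1,11,0,0.2,-2,10,0,0.3,-3,9,0,0.3,-3.5,8.8,0,0.3,-3.5,8.8,0]' --grip 0.7

```text
clock: 13.7
ee_pos: [0.5075, -0.0627, 0.1657]
orientation: [-2.138, -2.297, 0.005]
force: [-0.2, -0.8, 0.0]
width: 0.699
gripper_force: 0.0
```

Request:
drive_tool --increments '[0,0,0,0,0,0,0,0,0,0,0,0,0,0,0,0,0,0,0,0]' --grip 0

```text
clock: 14.2
ee_pos: [0.5094, -0.0611, 0.1682]
orientation: [2.137, 2.302, 0.001]
force: [-0.1, -0.3, 0.0]
width: 0.001
gripper_force: 0.0
```

```bash
python3 s.py; python3 - <<'E'
from s import *
s=robot.snapshot("scene")[:,:,::-1];t=robot.snapshot("top")[:,:,::-1];m=robot.camera_model("wrist");w=robot.snapshot("wrist")[:,:,::-1]
cv2.imwrite("pics/s7.png",s);cv2.imwrite("pics/t7.png",t);cv2.imwrite("pics/w7.png",w)
# predicted lever grip pixel for angles, darkness there in scene
g=cv2.cvtColor(s,cv2.COLOR_BGR2GRAY)
for th in np.arange(.9,2.1,.1):
    X=f2w((-60,-56-66*np.cos(th),120+66*np.sin(th)))/1e3;p=proj("scene",X);q=proj("wrist",X,m);u,v=p.round().astype(int);print(round(th,1),p.round(1),g[v-1:v+2,u-1:u+2].mean().round(0),"wrist",q.round(0))
E
```

```text
t 14.2 fix [-61.1 -13.2 168.2] yaw 0.074 F fix [-0.1 -0.3  0. ] w 0.001
0.9 [329.3 229.5] 185.0 wrist [318. 456.]
1.0 [326.3 226.8] 175.0 wrist [318. 453.]
1.1 [323.1 224.3] 171.0 wrist [318. 449.]
1.2 [319.7 222.2] 131.0 wrist [318. 443.]
1.3 [316.1 220.3] 40.0 wrist [318. 435.]
1.4 [312.5 218.8] 41.0 wrist [318. 426.]
1.5 [308.9 217.6] 58.0 wrist [318. 415.]
1.6 [305.2 216.8] 133.0 wrist [318. 403.]
1.7 [301.5 216.3] 85.0 wrist [318. 389.]
1.8 [298.  216.2] 104.0 wrist [318. 374.]
1.9 [294.5 216.5] 175.0 wrist [318. 359.]
2.0 [291.2 217.1] 183.0 wrist [318. 343.]
2.1 [288.1 218.1] 194.0 wrist [318. 326.]
```

Request:
drive_tool --increments '[0.05,-0.8,0,0,0.1,-1.6,0,0,0.15,-2.4,0,0,0.2,-2.9,0,0,0.25,-3.3,0,0]'

```text
clock: 14.85
ee_pos: [0.5118, -0.0953, 0.168]
orientation: [2.139, 2.301, -0.0]
force: [0.3, 0.2, -0.5]
width: 0.001
gripper_force: 0.0
```

Request:
drive_tool --increments '[0.02,-0.3,0,0,0.04,-0.6,0,0]'

```text
clock: 15.05
ee_pos: [0.5122, -0.1005, 0.168]
orientation: [-2.138, -2.302, -0.0]
force: [1.0, -0.4, -0.1]
width: 0.001
gripper_force: 0.0
```

```bash
python3 s.py
```

```text
t 15.05 fix [-61.3 -52.7 168. ] yaw 0.074 F fix [ 0.9 -0.5 -0.1] w 0.001
```

Request:
drive_tool --increments '[0.02,-0.3,0,0,0.04,-0.6,0,0]'

```text
clock: 15.25
ee_pos: [0.5125, -0.1051, 0.1677]
orientation: [-2.136, -2.302, -0.001]
force: [0.3, 3.6, -1.7]
width: -0.005
gripper_force: 1.6
```

Request:
drive_tool --increments '[0.02,-0.3,0,0,0.04,-0.6,0,0]'

```text
clock: 15.45
ee_pos: [0.5128, -0.1113, 0.1677]
orientation: [-2.136, -2.302, -0.001]
force: [0.3, 4.2, -2.0]
width: 0.003
gripper_force: 2.0
```

```bash
python3 s.py;  python3 - <<'E'
from s import *
s=robot.snapshot("scene")[:,:,::-1];g=cv2.cvtColor(s,cv2.COLOR_BGR2GRAY)
for th in np.arange(.9,1.7,.1):
    p=proj("scene",f2w((-60,-56-66*np.cos(th),120+66*np.sin(th)))/1e3);u,v=p.round().astype(int);print(round(th,1),g[v-1:v+2,u-1:u+2].mean().round(0))
E
```

```text
t 15.45 fix [-61.6 -63.5 167.7] yaw 0.075 F fix [ 0.6  4.2 -2. ] w 0.003
0.9 185.0
1.0 174.0
1.1 161.0
1.2 40.0
1.3 42.0
1.4 74.0
1.5 78.0
1.6 147.0
```

Request:
drive_tool --increments '[0.04,-0.27,-0.12,0,0.08,-0.54,-0.24,0,0.12,-0.81,-0.38,0,0.16,-1.08,-0.52,0]'

```text
clock: 15.9
ee_pos: [0.5142, -0.1238, 0.1634]
orientation: [-2.138, -2.301, 0.001]
force: [-3.4, 3.9, 6.5]
width: -0.004
gripper_force: 3.2
```

```bash
python3 s.py
```

```text
t 15.9 fix [-61.1 -76.1 163.4] yaw 0.073 F fix [-3.1  4.2  6.5] w -0.004
```

Request:
drive_tool --increments '[0.03,-0.32,-0.24,0,0.06,-0.64,-0.5,0,0.08,-0.95,-0.78,0]'

```text
clock: 16.2
ee_pos: [0.5161, -0.134, 0.1563]
orientation: [2.137, 2.3, 0.001]
force: [-1.9, 2.1, 9.5]
width: -0.001
gripper_force: 3.6
```

```bash
python3 s.py
```

```text
t 16.2 fix [-59.9 -86.4 156.3] yaw 0.073 F fix [-1.8  2.3  9.5] w -0.001
```

Request:
drive_tool --increments '[0.01,-0.3,-0.3,0,0.02,-0.6,-0.62,0,0.04,-0.88,-0.98,0]'

```text
clock: 16.5
ee_pos: [0.5174, -0.1438, 0.147]
orientation: [2.136, 2.297, 0.001]
force: [-1.3, 0.7, 8.5]
width: -0.004
gripper_force: 3.5
```

```bash
python3 s.py;  python3 - <<'E'
from s import *
s=robot.snapshot("scene")[:,:,::-1];g=cv2.cvtColor(s,cv2.COLOR_BGR2GRAY)
for th in np.arange(.2,1.3,.1):
    p=proj("scene",f2w((-60,-56-66*np.cos(th),120+66*np.sin(th)))/1e3);u,v=p.round().astype(int);print(round(th,1),g[v-1:v+2,u-1:u+2].mean().round(0))
E
```

```text
t 16.5 fix [-59.4 -96.3 147. ] yaw 0.073 F fix [-1.3  0.8  8.5] w -0.004
0.2 67.0
0.3 65.0
0.4 64.0
0.5 137.0
0.6 125.0
0.7 39.0
0.8 85.0
0.9 55.0
1.0 45.0
1.1 55.0
1.2 128.0
```

Request:
drive_tool --increments '[0.01,-0.24,-0.36,0,0.02,-0.46,-0.75,0,0.03,-0.66,-1.14,0]'

```text
clock: 16.85
ee_pos: [0.5183, -0.1512, 0.1357]
orientation: [2.135, 2.296, 0.001]
force: [-0.2, -0.4, 7.0]
width: 0.003
gripper_force: 2.7
```

Request:
drive_tool --increments '[0.01,-0.2,-0.4,0,0.02,-0.37,-0.8,0,0.03,-0.53,-1.2,0]'

```text
clock: 17.15
ee_pos: [0.5181, -0.1561, 0.123]
orientation: [2.136, 2.297, 0.001]
force: [0.8, -1.1, 3.8]
width: 0.001
gripper_force: 1.3
```

```bash
python3 s.py
```

```text
t 17.15 fix [ -59.7 -108.6  123. ] yaw 0.072 F fix [ 0.7 -1.2  3.8] w 0.001
```

Request:
drive_tool --increments '[0,-0.08,-0.3,0,0.01,-0.16,-0.6,0]'

```text
clock: 17.35
ee_pos: [0.5163, -0.1554, 0.1155]
orientation: [2.138, 2.301, -0.001]
force: [0.3, -0.4, 0.3]
width: -0.008
gripper_force: 0.3
```

Request:
drive_tool --increments '[0,-0.05,-0.25,0,0,-0.05,-0.5,0]'

```text
clock: 17.55
ee_pos: [0.5158, -0.1551, 0.1101]
orientation: [-2.137, -2.301, 0.001]
force: [0.6, 0.7, -0.1]
width: 0.002
gripper_force: 0.0
```

Request:
drive_tool --increments '[0,0,-0.15,0]'

```text
clock: 17.65
ee_pos: [0.5159, -0.1551, 0.1086]
orientation: [-2.137, -2.301, 0.001]
force: [-0.3, 0.4, 0.4]
width: -0.001
gripper_force: 0.0
```

Request:
drive_tool --increments '[0,0,-0.15,0]'

```text
clock: 17.75
ee_pos: [0.5162, -0.1551, 0.1075]
orientation: [-2.137, -2.302, 0.0]
force: [-1.2, 0.5, -0.4]
width: -0.002
gripper_force: 0.0
```

Request:
drive_tool --increments '[0,0,-0.15,0]'

```text
clock: 17.85
ee_pos: [0.5164, -0.1553, 0.1061]
orientation: [-2.138, -2.302, 0.0]
force: [0.0, 0.7, 0.1]
width: 0.002
gripper_force: 0.0
```

Request:
drive_tool --increments '[0,0,-0.15,0]'

```text
clock: 17.95
ee_pos: [0.5165, -0.1553, 0.1047]
orientation: [2.138, 2.302, 0.0]
force: [0.4, 0.5, 0.5]
width: -0.003
gripper_force: 0.0
```

Request:
drive_tool --increments '[0,0,3,0,0,0,7,0,0,2,11,0,0,6,15,0,0,11,18,0,0,15,18,0,0,15,18,0]'

```text
clock: 18.65
ee_pos: [0.5174, 0.0029, 0.2868]
orientation: [-2.126, -2.313, -0.009]
force: [-0.3, -0.3, -0.5]
width: -0.001
gripper_force: 0.0
```

```bash
python3 s.py; python3 - <<'E'
from s import *
s=robot.snapshot("scene")[:,:,::-1];t=robot.snapshot("top")[:,:,::-1];m=robot.camera_model("wrist");w=robot.snapshot("wrist")[:,:,::-1]
for n,i in zip(("s8","t8","w8"),(s,t,w)):cv2.imwrite(f"pics/{n}.png",i)
G=[cv2.cvtColor(np.ascontiguousarray(i),cv2.COLOR_BGR2GRAY) for i in(s,t,w)]
for th in np.arange(0,.6,.1):
    X=f2w((-60,-56-70*np.cos(th),120+70*np.sin(th)))/1e3;r=[]
    for n,g,mm in zip(("scene","top","wrist"),G,(None,None,m)):
        u,v=proj(n,X,mm).round().astype(int);r.append(((int(u),int(v)),g[max(v-1,0):v+2,max(u-1,0):u+2].mean().round(0)))
    print(round(th,1),r)
# dark grip blobs
for n,g,mm in zip(("scene","top","wrist"),G,(None,None,m)):
    c=proj(n,f2w((-60,-110,124))/1e3,mm).round().astype(int);x0,y0=c-40
    k=(g[max(y0,0):y0+80,max(x0,0):x0+80]<50).astype(np.uint8)
    N,_,S,C=cv2.connectedComponentsWithStats(k);print(n,c,[(S[i].tolist(),(C[i]+[max(x0,0),max(y0,0)]).round(1).tolist()) for i in range(1,N) if S[i,4]>15])
print("expect centre grip",[proj(n,f2w((-60,-118,120))/1e3,mm).round(1) for n,mm in(("scene",None),("top",None),("wrist",m))])
# column profile along latch line over keeper (wrist)
for y in range(20,60,2):
    u,v=proj("wrist",f2w((-60,y,117))/1e3,m).round().astype(int);print(y,(u,v),G[2][v,u-1:u+2].mean().round(0),end=" | ")
E
```

```text
t 18.65 fix [-48.3  50.  286.8] yaw 0.084 F fix [-0.3 -0.3 -0.5] w -0.001
0.0 [((345, 261), np.float64(59.0)), ((377, 302), np.float64(42.0)), ((306, 384), np.float64(16.0))]
0.1 [((345, 257), np.float64(105.0)), ((377, 302), np.float64(42.0)), ((305, 388), np.float64(16.0))]
0.2 [((345, 253), np.float64(181.0)), ((377, 302), np.float64(42.0)), ((305, 392), np.float64(15.0))]
0.3 [((344, 249), np.float64(132.0)), ((376, 302), np.float64(43.0)), ((305, 396), np.float64(14.0))]
0.4 [((342, 246), np.float64(71.0)), ((376, 303), np.float64(43.0)), ((305, 398), np.float64(14.0))]
0.5 [((341, 242), np.float64(72.0)), ((374, 303), np.float64(44.0)), ((304, 400), np.float64(14.0))]
scene [336 256] [([45, 1, 15, 4, 27], [347.7, 218.4]), ([31, 40, 24, 12, 86], [336.2, 263.0])]
top [369 303] [([35, 36, 18, 10, 154], [372.5, 303.2])]
wrist [305 371] [([0, 0, 80, 80, 5044], [304.7, 376.8])]
expect centre grip [array([340.5, 259.5]), array([372.8, 302.1]), array([305.5, 376.2])]
20 (np.int64(305), np.int64(232)) 117.0 | 22 (np.int64(304), np.int64(230)) 117.0 | 24 (np.int64(304), np.int64(228)) 116.0 | 26 (np.int64(304), np.int64(226)) 116.0 | 28 (np.int64(304), np.int64(223)) 117.0 | 30 (np.int64(304), np.int64(221)) 118.0 | 32 (np.int64(304), np.int64(218)) 122.0 | 34 (np.int64(304), np.int64(216)) 119.0 | 36 (np.int64(304), np.int64(214)) 95.0 | 38 (np.int64(304), np.int64(211)) 117.0 | 40 (np.int64(304), np.int64(209)) 136.0 | 42 (np.int64(304), np.int64(207)) 197.0 | 44 (np.int64(304), np.int64(204)) 213.0 | 46 (np.int64(304), np.int64(202)) 214.0 | 48 (np.int64(304), np.int64(199)) 214.0 | 50 (np.int64(304), np.int64(197)) 214.0 | 52 (np.int64(304), np.int64(194)) 215.0 | 54 (np.int64(304), np.int64(192)) 169.0 | 56 (np.int64(304), np.int64(190)) 84.0 | 58 (np.int64(304), np.int64(187)) 124.0 |
```

```bash
python3 -c "
from cell import robot
print(robot.hand_in())"
```

```text
the job is handed in; nothing more can be done
None
```

I closed the jaw on the shaft, hooked the loop under the keeper's nose and threw the lever past dead centre. I handed in at about 18.7 s with the hand clear; no verdict came back. The final camera readings put the lever grip at its closed position, but the bar's seating and the loop's pull are inferred from how the forces ran while the lever was thrown. Wrist force peaked at about 37 N (34 N downward) for one step as the bar met the ledge, over the 25 N guide and close to the 35 N loop limit.

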